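Dip the gear unit's gauge rod and present it for reading

TASK

Check the level in the small green gear unit: first turn its handwheel one full turn clockwise (seen from above) by the red knob, so that the knob is back where it started. Then pick up the orange-handled gauge rod, push it gently into the slanted tube until its brass collar stops on the mouth, draw it right out again and hold it level, still and clear of everything, well above the bench (20 cm or more), so the tip can be read; finish while still holding it there, and leave the vial, tape roll and wax block alone.

Things in the scene. Friction and masses are not known exactly. Their poses are not given: they have to be found in the camera images.
- gear_unit: small green gear unit bolted to the bench (does not move in a run), base flange 112 x 128 x 8 mm, green casting 88 x 100 mm, 73 mm high. Origin: centre of its underside, on the bench; z up. Handwheel on top; slanted steel tube at its -y side. Obstacle nearby: a blue bench vice fixed at x = 0.49, y = -0.21 (about 9 cm from there to its farthest handle).
- dip_tube: steel guide tube 80 mm long fixed to the gear unit, 18 mm outside, bore 12 mm, widening in the top 16 mm to a funnel mouth 22 mm wide inside and 28 mm outside. Origin: centre of the mouth, 101 mm above the bench, 111 mm from the gear unit's origin towards the unit's -y. Its z axis points out of the mouth along the tube, 40 degrees above horizontal and away from the unit: the rod goes in along -z.
- tube_mouth (a point): centre of the tube's mouth (same point as dip_tube's origin).
- handwheel (a joint): angle of the handwheel in rad, growing clockwise seen from above; 0 has the knob at the unit's +x side. Starts between -1.2 and 1.2; a full turn adds 6.28. Stops lie far off at -3 and 14. Stays where it is left; about 1 to 2 N at the knob turns it.
- wheel_axis (a point): point on the handwheel's vertical axis (12 mm from the gear unit's origin towards its +y), at the knob's gripping height, 119 mm above the bench.
- knob_grip (a point): middle of the upright red crank knob, 119 mm above the bench, on a circle of 45 mm radius about wheel_axis. The knob is 18 mm in diameter, 40 mm tall (97 to 137 mm above the bench) and spins freely on its pin, so fingers holding it need not turn. The steel handwheel below it is 110 mm in diameter, its top face 96 mm above the bench.
- gauge_rod: loose gauge rod, 155 mm long, 90 g, lying level on the bench at first. x runs along it towards the tip, z up as it lies. Origin: under the collar's stop face, 13 mm below the rod's centre line. Steel rod 8 mm in diameter, 75 mm ahead of the collar (last 5 mm tapered); brass collar 26 mm in diameter, 6 mm thick; behind it an orange grip with black ribs.
- rod_grip (a point): middle of the orange grip (68 mm along x, 20 mm wide along y, 26 mm high), on the centre line, 46 mm behind the collar's stop face.
- rod_collar (a point): centre of the collar's stop face (the side towards the tip), on the centre line.
- rod_tip (a point): the tip of the rod, 75 mm ahead of the stop face.
- vial: bystander: small clear lidded jar, 34 mm in diameter and tall; origin under its centre.
- tape_roll: bystander: tan tape roll lying flat, 100 mm in diameter, 18 mm high; origin under its centre.
- wax_block: bystander: green wax block, 34 x 62 x 22 mm; origin under its centre.
Not all that is in view belongs to the job. There is more than one size of the gauge_rod; the job needs the larger.

How it is judged:
By the outcome, as a careful person would: the job done as asked, in the order asked, and still so for the second after the job is handed in, while the arm keeps its last pose, push and grip.
It also fails if it takes over 67 s, if anything falls off the work surface, if the arm or the gripper's body presses on something with over 40 N, if the wrist force passes 120 N, or if a joint passes its speed limit or range.

ROBOT

A 6-joint arm with a two-finger parallel gripper is mounted at the origin on a cart in front of the work surface, level with it; the furniture and walls round the work are solid. World frame = base frame: x ahead of the robot, y to its left, z up, the work surface at z = 0. Lengths are in mm, angles in rad, forces in N, time in s.
With the tool pointing down it reaches from about 275 to 1000 mm from the base axis. Payload 8.4 kg.
Tool frame: the origin (TCP) lies between the finger pads; the fingertips stand r.nose_length ahead of it and the grasp point (between the pads) lies 8 mm behind it (r.nose_length is the distance from the TCP to the fingertips, in mm); y points along the fingers, x is the direction in which the jaws open and shut, and the axes are right-handed (so a half turn about y gives the same grasp; the last joint's range is limited). The gripper opens to 85 mm and grips with 20 to 120 N. Pads are 22 mm wide; open, the fingers measure 114 mm over their backs; the gripper's body (76 mm by 85 mm) begins 54 mm behind the grasp point. The pads swing forward as they close: fully open they stand 13 mm farther back than shut.
Start: joints at [1.121, 0.353, 1.633, -0, 1.155, -0.002], TCP at [270.614, 563.379, 242.281] pointing down, gripper open.
Joint ranges: [-2.63, 2.63], [-0.92, 2.1], [0.06, 2.66], [-1.3, 4.44], [0, 2.69], [-3.02, 3.02]. Speed limits (rad/s): [2.22, 2.22, 2.79, 3.14, 3.14, 3.14].

INTERFACE

Orientations are given as [roll, pitch, yaw] about the fixed x, y, z axes, in that order (R = Rz(yaw) Ry(pitch) Rx(roll)).
In Python, from rig import r, cams, order gives the robot as it stands. The module is installed in compiled form; this text tells all that it offers.
- The arm moves only by the shell command python3 -m crank 'ROWS' [FORCE]. ROWS is JSON, a list of rows, each a list of 7 numbers: the turn, a rotation vector about the tool's x, y, z in degrees, then the shift along the tool's x, y, z in cm, then the opening, from -1 (shut) to 1 (fully open). A call has exactly 10 rows; each row shifts and turns the pose as measured when the row begins, along the tool's axes as they then stand; what a row does not reach is not made up. A row lasts 1/12 s, in which the tool goes at most 41.7 mm and 7.16 degrees, less where a joint would pass 70% of its speed; a pose out of reach is approached as far as the arm can. A call with a gripper value outside its range is refused whole. The fingers move at their own pace and stop on an object; FORCE is the grip in N (left out, the last holds). Time passes only in rows, so rows that do not move let the fingers close, or fill a call up. It gives the time, the measured TCP pose, the force and the opening at its end, in the units of the state.
- r.sense(): the state, without advancing time (a new reading comes with each control period).
- cams.grab_frame(name): name is "side" or "top"; returns the picture (400x640x3 uint8, blue, green, red); there is no depth.
- cams.camera_info(name): a dict with "intrinsics" (3x3 intrinsics, pixels), "view" (4x4, takes a point from world to camera coordinates). Camera axes: x right, y up, looking along -z (the intrinsics and any distortion apply to the point x, -y, -z); pixel columns grow to the right and rows downward; lengths in mm; the calibration is good to about 2 mm. A picture is of the moment at which its call begins. camera_info takes no time and is no camera call.
- order.sign_off(): hands the job in, once; it reports no verdict.
The state is a dict: "clock": time; "qpos": joint angles; "qvel": joint speeds; "joint_efforts": joint torques, N m; "eef_pos": TCP position; "tcp_rot": TCP orientation; "contact_force": force on the tool from outside, world axes, zero at the start; "wrist_torque": the same for the moment, N m; "opening": opening from 0.0 (shut) to 1.0 (fully open).
Only numpy, scipy, OpenCV 4.12 (cv2) and the standard library are available. Lean on these libraries where they do the work, as an engineer would, in place of code of your own. Each camera call takes 0.05 s, during which the arm holds its last target.

## Working session

There is one attempt and no reset: what is moved stays moved. The work goes in short steps, Python scripts to look and compute and a shell command to move; the robot and the scene stay as the last step left them, time stands still between calls to the robot, and variables do not carry over. Pictures are saved under pics/ and viewed, and the job is handed in when it is done.

```bash
mkdir -p pics; cat > h.py <<'E'
import numpy as np,cv2
from rig import r,cams,order
def ray(n,u,v):
    c=cams.camera_info(n);K=np.array(c["intrinsics"]);V=np.array(c["view"])
    d=np.linalg.inv(K)@[u,v,1];d=np.array([d[0],-d[1],-d[2]])
    R=V[:3,:3];o=-R.T@V[:3,3];return o,R.T@d
def onz(n,u,v,z):
    o,d=ray(n,u,v);return o+d*(z-o[2])/d[2]
def proj(n,p):
    c=cams.camera_info(n);K=np.array(c["intrinsics"]);V=np.array(c["view"])
    q=V[:3,:3]@np.array(p)+V[:3,3];w=K@[q[0],-q[1],-q[2]];return w[:2]/w[2]
E
python3 - <<'E'
from h import *
for n in("side","top"):
    cv2.imwrite(f"pics/{n}0.png",cams.grab_frame(n));c=cams.camera_info(n);print({k:np.round(v,2) if k in("intrinsics","view") else v for k,v in c.items()}, ray(n,320,200)[0])
print(r.sense(),r.nose_length)
E
```

```text
{'intrinsics': array([[514.59,   0.  , 319.5 ],
       [  0.  , 514.59, 198.65],
       [  0.  ,   0.  ,   1.  ]]), 'view': array([[ 8.00000e-01, -5.90000e-01,  1.00000e-02, -6.00260e+02],
       [ 3.70000e-01,  5.20000e-01,  7.70000e-01, -1.30400e+02],
       [-4.70000e-01, -6.20000e-01,  6.30000e-01, -1.14535e+03],
       [ 0.00000e+00,  0.00000e+00,  0.00000e+00,  1.00000e+00]])} [  -3.17570464 -996.19825723  834.68983274]
{'intrinsics': array([[466.24,   0.  , 325.95],
       [  0.  , 466.24, 191.56],
       [  0.  ,   0.  ,   1.  ]]), 'view': array([[ 2.00000e-02, -1.00000e+00,  0.00000e+00, -2.90270e+02],
       [ 9.90000e-01,  2.00000e-02,  1.40000e-01, -5.22240e+02],
       [-1.40000e-01, -0.00000e+00,  9.90000e-01, -1.27191e+03],
       [ 0.00000e+00,  0.00000e+00,  0.00000e+00,  1.00000e+00]])} [ 348.69737482 -282.3568301  1331.70559282]
{'clock': 0.1, 'qpos': array([ 1.12058335e+00,  3.53571539e-01,  1.63407332e+00, -2.10243465e-05,
        1.15521118e+00, -2.42085293e-03]), 'qvel': array([ 0.00062992, -0.00022059, -0.00265106,  0.00026703, -0.00087472,
       -0.00025294]), 'joint_efforts': array([ 1.43073510e-03, -6.06340528e+01, -3.42831230e+01,  2.46434283e-04,
        3.65498170e-03,  5.77614014e-05]), 'eef_pos': array([270.44279808, 562.98721342, 241.63553947]), 'tcp_rot': array([-1.57081249e+00,  1.26343276e-03,  1.12301269e+00]), 'contact_force': array([-0.52973403,  0.88229717, -0.39163381]), 'wrist_torque': array([0.00868733, 0.09917862, 0.0229188 ]), 'opening': 1.0045448614017376} 11.0
```

View pics/side0.png

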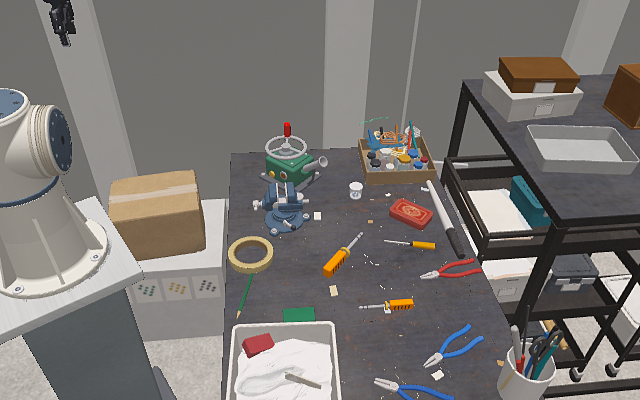

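View pics/top0.png

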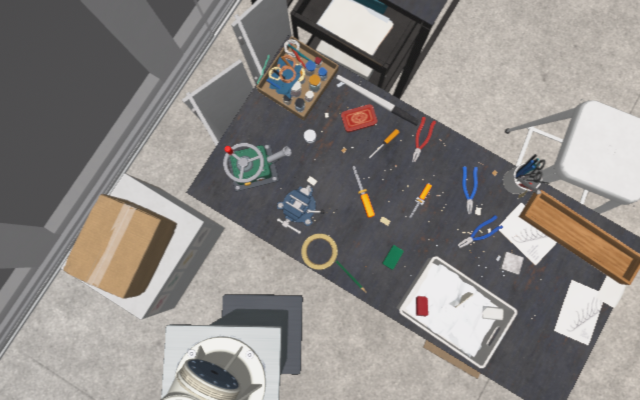

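```bash
python3 - <<'E'
from h import *
t=cv2.imread("pics/top0.png");s=cv2.imread("pics/side0.png")
a=cv2.resize(t[115:225,340:450],(400,400),interpolation=cv2.INTER_CUBIC)
b=cv2.resize(s[220:330,315:445],(400,400*110//130),interpolation=cv2.INTER_CUBIC)
b=cv2.copyMakeBorder(b,0,400-b.shape[0],0,0,cv2.BORDER_CONSTANT)
cv2.imwrite("pics/rods.png",np.hstack([a,b]))
a=cv2.resize(t[120:200,210:300],(400,356),interpolation=cv2.INTER_CUBIC)
b=cv2.resize(s[115:205,250:340],(400,400),interpolation=cv2.INTER_CUBIC)[:356]
cv2.imwrite("pics/unit.png",np.hstack([a,b]))
for n,im in(("top",t),("side",s)):
    hsv=cv2.cvtColor(im,cv2.COLOR_BGR2HSV)
    for nm,lo,hi,z in(("or",(8,150,150),(22,255,255),13),("red",(0,170,120),(5,255,255),119),("redh",(175,170,120),(180,255,255),119)):
        m=cv2.inRange(hsv,lo,hi);m=cv2.morphologyEx(m,cv2.MORPH_CLOSE,np.ones((5,5)))
        k,l,st,ce=cv2.connectedComponentsWithStats(m)
        for i in range(1,k):
            if st[i,4]>25:
                ys,xs=np.nonzero(l==i);P=np.array([onz(n,x,y,z)[:2] for x,y in zip(xs,ys)])
                c=P.mean(0);w,v=np.linalg.eigh(np.cov(P.T))
                q=(P-c)@v;print(n,nm,np.round(ce[i]),st[i,4],np.round(c),"len",np.round(np.ptp(q,axis=0)),np.round(v[:,1],3))
E
```

```text
top or [314.  79.] 82 [ 864. -240.] len [29. 29.] [-0.794 -0.608]
top or [391. 136.] 83 [ 698. -467.] len [13. 48.] [-0.717  0.697]
top or [425. 191.] 93 [ 538. -564.] len [16. 48.] [-0.857  0.515]
top or [367. 203.] 199 [ 499. -397.] len [21. 79.] [-0.938 -0.348]
top red [358. 117.] 206 [ 720. -364.] len [40. 72.] [-0.303  0.953]
top red [424. 135.] 78 [ 672. -539.] len [35. 81.] [-0.86  0.51]
top red [228. 149.] 33 [626. -17.] len [14. 17.] [-0.862 -0.507]
top redh [422. 306.] 153 [ 228. -529.] len [24. 41.] [-0.995 -0.104]
side or [400. 148.] 187 [ 928. -145.] len [ 45. 192.] [0.562 0.827]
side or [424. 244.] 126 [ 698. -465.] len [19. 48.] [-0.712  0.702]
side or [335. 262.] 369 [ 501. -390.] len [30. 98.] [-0.921 -0.389]
side or [399. 304.] 269 [ 534. -559.] len [25. 58.] [-0.876  0.482]
side red [287. 129.] 85 [625. -15.] len [14. 70.] [0.547 0.837]
side red [409. 139.] 39 [ 855. -237.] len [ 5. 92.] [-0.73  -0.684]
side red [411. 210.] 378 [ 660. -444.] len [38. 69.] [-0.295  0.955]
side red [458. 269.] 305 [ 613. -619.] len [37. 81.] [-0.941  0.339]
side red [521. 363.] 73 [ 540. -815.] len [11. 35.] [-0.89  -0.456]
```

View pics/rods.png

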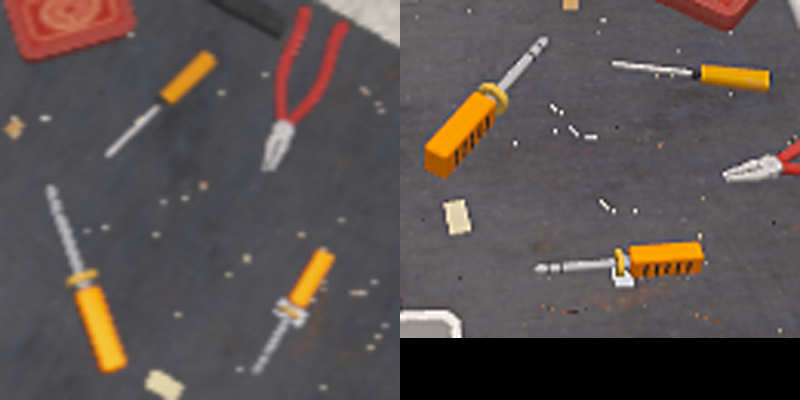

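View pics/unit.png

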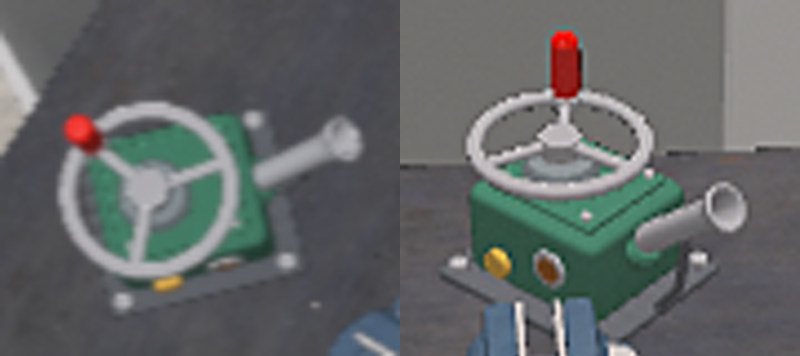

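```bash
cat >> h.py <<'E'
def tri(a,b):
    o1,d1=ray("top",*a);o2,d2=ray("side",*b);d1/=np.linalg.norm(d1);d2/=np.linalg.norm(d2)
    t=np.linalg.lstsq(np.c_[d1,-d2],o2-o1,rcond=None)[0];p,q=o1+t[0]*d1,o2+t[1]*d2
    return (p+q)/2,np.linalg.norm(p-q)
E
python3 - <<'E'
from h import *
np.set_printoptions(precision=1,suppress=True)
t=cv2.imread("pics/top0.png");s=cv2.imread("pics/side0.png")
hub=(243.3,162.7);rng=lambda: 0
# wheel rim: fit ellipse of grey rim
print("hub96",onz("top",*hub,100),onz("side",250+160/4.444,115+133/4.444,100))
print("hub tri",tri(hub,(250+160/4.444,115+133/4.444)))
print("rim outer ellipse centre top",onz("top",210+150/4.444,120+188/4.444,96),"side",onz("side",250+161/4.444,115+143/4.444,94))
print("mouth",tri((287.4,151.3),(323.2,161.8)),onz("top",287.4,151.3,101),onz("side",323.2,161.8,101))
print("knob",tri((228,149.3),(287,129.3)),onz("top",228.3,149,137))
print("tip",tri((354.3,166.4),(362.0,233.2)))
print("tip13",onz("top",354.3,166.4,13),onz("side",362,233.2,13))
for n,p in(("top",(362.8,190.6)),("side",(346,251.5))):print("collar13",onz(n,*p,13))
# grip: top face in top view
hsv=cv2.cvtColor(t,cv2.COLOR_BGR2HSV);m=cv2.inRange(hsv,(8,120,120),(24,255,255));m[:,:345]=0;m[:,390:]=0;m[:186]=0;m[225:]=0
ys,xs=np.nonzero(m);P=np.array([onz("top",x,y,20)[:2] for x,y in zip(xs,ys)]);print("orange",P.mean(0))
np.set_printoptions(precision=3)
for z in(13,):
    tip=onz("top",354.3,166.4,z);col=onz("top",362.8,190.6,z);d=tip-col;print(np.linalg.norm(d),d/np.linalg.norm(d))
    tip=onz("side",362,233.2,z);d=tip-np.r_[P.mean(0),z];print(np.linalg.norm(d),d/np.linalg.norm(d))
E
```

```text
hub96 [592.9 -56.9 100. ] [597.4 -53.1 100. ]
hub tri (array([593. , -58.2, 104.3]), np.float64(2.0210433295969508))
rim outer ellipse centre top [594.8 -57.4  96. ] side [596.9 -54.5  94. ]
mouth (array([ 625.5, -175.3,  105.8]), np.float64(0.746597929959379)) [ 626.2 -174.7  101. ] [ 629.9 -170.1  101. ]
knob (array([624.3, -18.4, 119.9]), np.float64(0.24535598830362892)) [621.3 -22.9 137. ]
tip (array([ 603.4, -359.9,   19.4]), np.float64(1.5122643432647396))
tip13 [ 605.3 -360.7   13. ] [ 607.5 -354.6   13. ]
collar13 [ 535.5 -385.7   13. ]
collar13 [ 539.5 -379.7   13. ]
orange [ 496.3 -396.9]
74.18196059101606 [0.942 0.337 0.   ]
118.90936725452171 [0.934 0.356 0.   ]
```

```bash
python3 - <<'E'
from h import *
np.set_printoptions(precision=1,suppress=True)
print("box",tri((172,212),(204,183)),tri((130,298),(205,248)))
p=r.sense()["eef_pos"];print(p,np.hypot(p[0],p[1]))
for n,q in(("top",(228,149.3)),("side",(287,129.3))):print(n,onz(n,*q,119))
print("vice",onz("top",297,205,60))
E
```

```text
Traceback (most recent call last):
  File "h.py", line 13, in tri
    o1,d1=ray("top",*a);o2,d2=ray("side",*b);d1/=np.linalg.norm(d1);d2/=np.linalg.norm(d2)
                              ~~~^^^^^^^^^^^
  File "h.py", line 4, in ray
    c=cams.camera_info(n);K=np.array(c["intrinsics"]);V=np.array(c["view"])
ValueError: time passes only in moves, steps and waits
```

```bash
sed -i 's/^def ray/import functools\nci=functools.cache(lambda n:cams.camera_info(n))\ndef ray/; s/cams.camera_info(n);K/ci(n);K/' h.py; python3 - <<'E'
from h import *
np.set_printoptions(precision=1,suppress=True)
print("box",tri((172,212),(204,183)),tri((130,298),(205,248)))
p=r.sense()["eef_pos"];print(p,np.hypot(p[0],p[1]))
for n,q in(("top",(228,149.3)),("side",(287,129.3))):print(n,onz(n,*q,119))
print("vice",onz("top",297,205,60))
E
```

```text
box (array([ 469.8,  205. , -128.3]), np.float64(14.52699693743512)) (array([ 310.8,  285.8, -327.5]), np.float64(307.41265083686415))
[270.4 563.  241.6] 624.574983097558
top [624.6 -18.2 119. ]
side [625.  -17.1 119. ]
vice [ 485.6 -201.9   60. ]
```

```bash
python3 -m crank '[[0,3.7,0,-0.13,0,-4,0],[0,3.7,0,-0.13,0,-4,0],[0,3.7,0,-0.13,0,-4,0],[0,3.7,0,-0.13,0,-4,0],[0,3.7,0,-0.13,0,-4,0],[0,3.7,0,-0.13,0,-4,0],[0,3.7,0,-0.13,0,-4,0],[0,3.7,0,-0.13,0,-4,0],[0,3.7,0,-0.13,0,-4,0],[0,3.7,0,-0.13,0,-4,0]]' 25
```

```text
clock: 0.93
eef_pos: [555.6, 282.7, 237.0]
tcp_rot: [-1.57, 0.005, 0.461]
contact_force: [1.2, -0.1, -0.1]
opening: 0.494
```

```bash
python3 -m crank '[[0,3.7,0,-0.13,0,-4,0],[0,3.7,0,-0.13,0,-4,0],[0,3.7,0,-0.13,0,-4,0],[0,3.7,0,-0.13,0,-4,0],[0,3.7,0,-0.13,0.5,-4,0],[0,3.7,0,-0.13,1,-4,0],[0,3.7,0,0,1,-4,0],[0,0,0,0,2,0,0],[0,0,0,0,2,0,0],[0,0,0,0,0,0,0]]' && python3 - <<'E'
from h import *
np.set_printoptions(precision=4,suppress=True)
s=r.sense();print(s["eef_pos"],s["tcp_rot"])
t=cams.grab_frame("top");d=cams.grab_frame("side")
a=cv2.resize(t[115:195,200:300],(400,320),interpolation=cv2.INTER_CUBIC)
b=cv2.resize(d[75:205,220:350],(400,400),interpolation=cv2.INTER_CUBIC)
cv2.imwrite("pics/k1.png",np.hstack([np.vstack([a,a[:80]*0]),b]))
for n in("top","side"):print(n,proj(n,s["eef_pos"]),proj(n,s["eef_pos"]-[0,0,11]))
E
```

```text
clock: 1.77
eef_pos: [622.0, -6.7, 168.9]
tcp_rot: [-1.575, 0.004, -0.028]
contact_force: [-0.2, -0.0, -0.8]
opening: 0.496
[621.9859  -6.6709 168.882 ] [-1.5752  0.0043 -0.028 ]
top [219.3806 145.7996] [220.3429 146.7991]
side [283.2887 111.2493] [283.4173 114.9968]
```

View pics/k1.png

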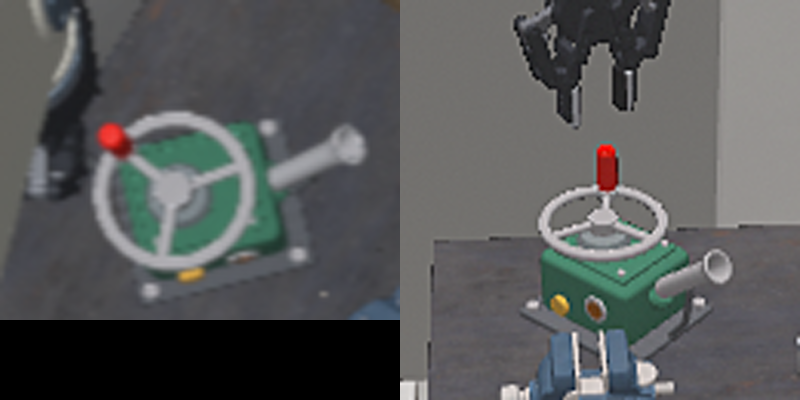

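```bash
python3 -m crank '[[0,0,0,0.25,1,-1.13,0],[0,0,0,0,1.5,0,0],[0,0,0,0,1.5,0,0],[0,0,0,0,1.1,0,0],[0,0,0,0,0,0,0],[0,0,0,0,0,0,-0.3],[0,0,0,0,0,0,-0.45],[0,0,0,0,0,0,-0.5],[0,0,0,0,0,0,-0.5],[0,0,0,0,0,0,-0.5]]' && python3 - <<'E'
from h import *
np.set_printoptions(precision=4,suppress=True)
s=r.sense();print(s["eef_pos"],s["tcp_rot"])
t=cams.grab_frame("top");d=cams.grab_frame("side")
a=cv2.resize(t[115:195,200:300],(400,320),interpolation=cv2.INTER_CUBIC)
b=cv2.resize(d[75:205,220:350],(400,400),interpolation=cv2.INTER_CUBIC)
cv2.imwrite("pics/k2.png",np.hstack([np.vstack([a,a[:80]*0]),b]))
E
```

```text
clock: 2.7
eef_pos: [630.6, -16.0, 125.9]
tcp_rot: [-1.575, -0.008, -0.019]
contact_force: [-2.3, -1.1, -1.9]
opening: 0.249
[630.5606 -16.0266 125.8729] [-1.5751 -0.0084 -0.0186]
```

View pics/k2.png

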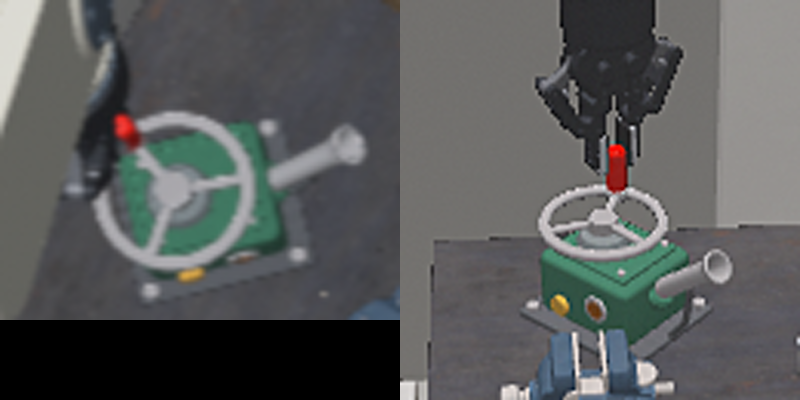

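```bash
python3 - <<'E'
from h import *
np.set_printoptions(precision=3,suppress=True)
s=r.sense();print(s["eef_pos"],s["tcp_rot"],s["contact_force"],s["qvel"],s["opening"])
t=cams.grab_frame("top");d=cams.grab_frame("side")
a=cv2.resize(t[125:175,205:255],(400,400),interpolation=cv2.INTER_CUBIC)
b=cv2.resize(d[105:155,260:310],(400,400),interpolation=cv2.INTER_CUBIC)
cv2.imwrite("pics/k3.png",np.hstack([a,b]))
for n in("top","side"):print(proj(n,s["eef_pos"]))
E
```

```text
[630.621 -16.042 125.859] [-1.575 -0.009 -0.019] [-1.121 -0.387 -0.179] [-0.003  0.002  0.    -0.001 -0.001  0.001] 0.24966266064075213
[226.747 146.481]
[288.506 126.229]
```

View pics/k3.png

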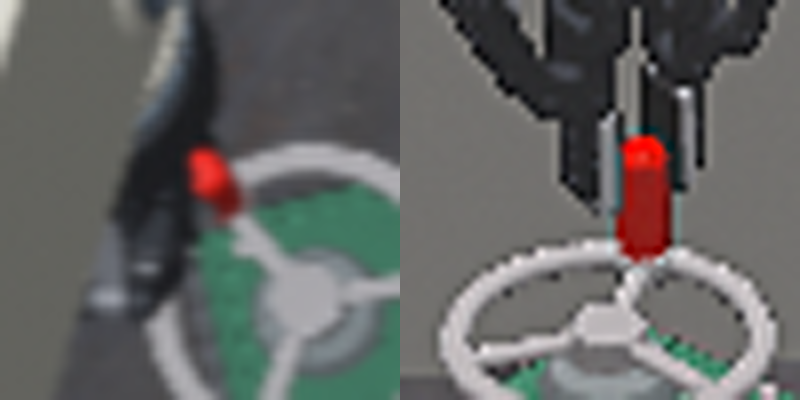

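```bash
cat >> h.py <<'E'
def knob(save=None):
    """red knob centroid in both views, in z=119 plane"""
    out=[];ims=[]
    for n,(x0,y0,x1,y1) in(("top",(200,120,290,195)),("side",(255,100,330,165))):
        im=cams.grab_frame(n);hsv=cv2.cvtColor(im,cv2.COLOR_BGR2HSV)
        m=cv2.inRange(hsv,(0,150,90),(6,255,255))|cv2.inRange(hsv,(174,150,90),(180,255,255))
        w=np.zeros_like(m);w[y0:y1,x0:x1]=m[y0:y1,x0:x1];ys,xs=np.nonzero(w)
        ims.append(cv2.resize(im[y0:y1,x0:x1],(400,400),interpolation=cv2.INTER_CUBIC))
        if len(xs)>8:
            c=((xs.min()+xs.max())/2,(ys.min()+ys.max())/2);out.append((n,len(xs),c,onz(n,*c,119).round(1)))
    if save:cv2.imwrite(save,np.hstack(ims))
    return out
def st():
    s=r.sense();print("clk %.2f"%s["clock"],s["eef_pos"].round(1),s["tcp_rot"].round(3),"F",s["contact_force"].round(1),"op %.2f"%s["opening"]);return s
E
python3 - <<'E'
from h import *
for k in knob():print(k)
st()
E
```

```text
('top', 33, (np.float64(231.5), np.float64(147.0)), array([631. , -27.2, 119. ]))
('side', 87, (np.float64(290.0), np.float64(129.5)), array([630.9, -22.4, 119. ]))
clk 3.00 [630.7 -16.1 125.7] [-1.575 -0.009 -0.019] F [-1.7 -0.3  1.1] op 0.25
```

```bash
python3 -m crank '[[0,0,0,0,0,0,-0.1],[0,0,0,0,0,0,-0.1],[0,0,0,0,0,-0.45,-0.1],[0,0,0,0,0.4,-0.45,-0.1],[0,0,0,0,0.4,0,-0.1],[0,0,0,0,0,0,-0.4],[0,0,0,0,0,0,-0.8],[0,0,0,0,0,0,-0.8],[0,0,0,0,0,0,-0.8],[0,0,0,0,0,0,-0.8]]' 30 && python3 - <<'E'
from h import *
for k in knob("pics/k4.png"):print(k)
st()
E
```

```text
clock: 3.83
eef_pos: [632.1, -26.7, 117.8]
tcp_rot: [-1.575, -0.012, -0.019]
contact_force: [0.4, 0.5, -0.0]
opening: 0.198
('side', 65, (np.float64(292.5), np.float64(129.5)), array([636.2, -26.2, 119. ]))
clk 3.93 [632.1 -26.7 117.8] [-1.575 -0.012 -0.019] F [-0.2  0.4  0.6] op 0.21
```

View pics/k4.png

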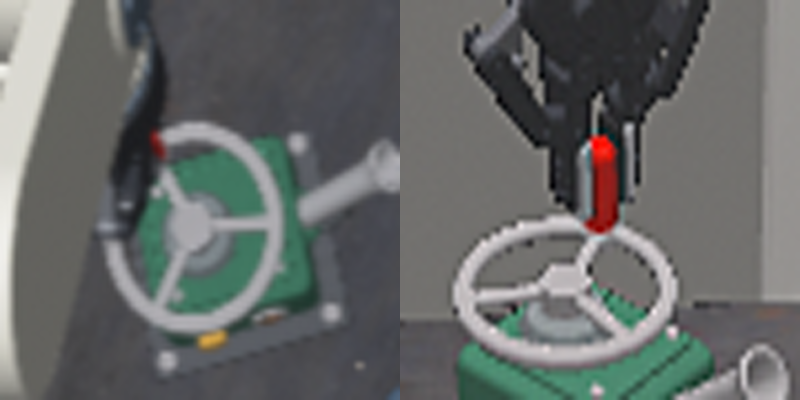

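```bash
cat > plan.py <<'E'
import sys;from h import *
A=np.array([596.3,-55.8]);step=float(sys.argv[1]);n=int(sys.argv[2])
s=st();p=s["eef_pos"][:2];yaw=s["tcp_rot"][2]
d=p-A;ph=np.degrees(np.arctan2(d[1],d[0]));print("phi %.1f r %.1f"%(ph,np.hypot(*d)))
X=np.array([np.cos(yaw),np.sin(yaw)]);Z=np.array([-X[1],X[0]])
cur=p
for i in range(1,n+1):
    a=np.radians(ph-step*i);r0=45+(np.hypot(*d)-45)*max(0,1-i/4);q=A+r0*np.array([np.cos(a),np.sin(a)]);v=(q-cur)/10;cur=q
    print(i,round(np.degrees(a),1),"x %.2f z %.2f"%(v@X,v@Z))
E
python3 plan.py 10 10
```

```text
clk 3.93 [632.1 -26.7 117.8] [-1.575 -0.012 -0.019] F [-0.2  0.4  0.6] op 0.21
phi 39.1 r 46.2
1 29.1 x 0.44 z -0.67
2 19.1 x 0.31 z -0.73
3 9.1 x 0.18 z -0.77
4 -0.9 x 0.04 z -0.79
5 -10.9 x -0.07 z -0.78
6 -20.9 x -0.20 z -0.76
7 -30.9 x -0.33 z -0.71
8 -40.9 x -0.45 z -0.64
9 -50.9 x -0.55 z -0.56
10 -60.9 x -0.64 z -0.45
```

```bash
python3 -m crank '[[0,0,0,0.44,0,-0.67,-0.8],[0,0,0,0.31,0,-0.73,-0.8],[0,0,0,0.18,0,-0.77,-0.8],[0,0,0,0.04,0,-0.79,-0.8],[0,0,0,-0.07,0,-0.78,-0.8],[0,0,0,-0.2,0,-0.76,-0.8],[0,0,0,0,0,0,-0.8],[0,0,0,0,0,0,-0.8],[0,0,0,0,0,0,-0.8],[0,0,0,0,0,0,-0.8]]' && python3 plan.py 10 10; python3 - <<'E'
from h import *
for k in knob("pics/k5.png"):print(k)
E
```

```text
clock: 4.77
eef_pos: [633.0, -77.1, 117.8]
tcp_rot: [-1.57, 0.002, -0.023]
contact_force: [-2.9, 3.2, 3.9]
opening: 0.194
clk 4.77 [633.  -77.1 117.8] [-1.57   0.002 -0.023] F [-2.9  3.2  3.9] op 0.19
phi -30.1 r 42.4
1 -40.1 x -0.36 z -0.65
2 -50.1 x -0.48 z -0.59
3 -60.1 x -0.58 z -0.50
4 -70.1 x -0.67 z -0.40
5 -80.1 x -0.75 z -0.22
6 -90.1 x -0.78 z -0.08
7 -100.1 x -0.78 z 0.05
8 -110.1 x -0.76 z 0.19
9 -120.1 x -0.72 z 0.32
10 -130.1 x -0.65 z 0.44
('side', 61, (np.float64(303.5), np.float64(138.0)), array([636.2, -76.5, 119. ]))
```

View pics/k5.png

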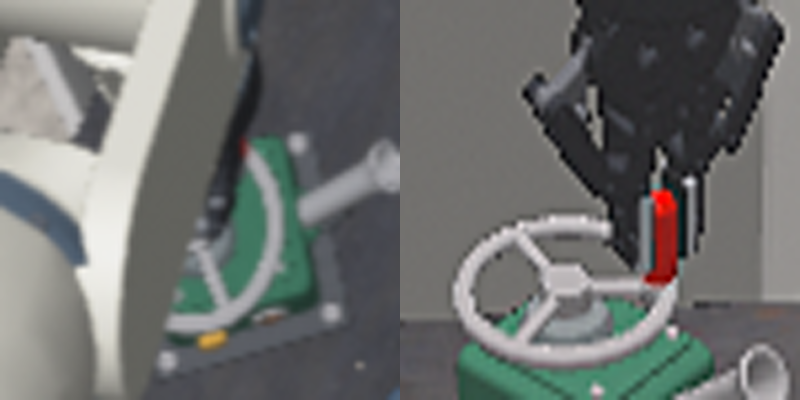

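```bash
sed -i 's/596.3,-55.8/595.3,-53/' plan.py; python3 plan.py 10 10
```

```text
clk 4.87 [632.9 -77.1 117.8] [-1.57   0.002 -0.022] F [-3.3  2.5  3. ] op 0.20
phi -32.7 r 44.7
1 -42.7 x -0.46 z -0.63
2 -52.7 x -0.56 z -0.54
3 -62.7 x -0.65 z -0.44
4 -72.7 x -0.72 z -0.32
5 -82.7 x -0.76 z -0.18
6 -92.7 x -0.78 z -0.05
7 -102.7 x -0.78 z 0.09
8 -112.7 x -0.75 z 0.22
9 -122.7 x -0.70 z 0.35
10 -132.7 x -0.63 z 0.47
```

```bash
python3 -m crank '[[0,0,0,-0.46,0,-0.63,-0.8],[0,0,0,-0.56,0,-0.54,-0.8],[0,0,0,-0.65,0,-0.44,-0.8],[0,0,0,-0.72,0,-0.32,-0.8],[0,0,0,-0.76,0,-0.18,-0.8],[0,0,0,-0.78,0,-0.05,-0.8],[0,0,0,-0.78,0,0.09,-0.8],[0,0,0,0,0,0,-0.8],[0,0,0,0,0,0,-0.8],[0,0,0,0,0,0,-0.8]]' && python3 plan.py 10 10; python3 - <<'E'
from h import *
for k in knob("pics/k6.png"):print(k)
E
```

```text
clock: 5.7
eef_pos: [587.3, -96.8, 117.8]
tcp_rot: [-1.561, -0.006, -0.028]
contact_force: [0.5, 5.2, 0.9]
opening: 0.2
clk 5.70 [587.3 -96.8 117.8] [-1.561 -0.006 -0.028] F [0.5 5.2 0.9] op 0.20
phi -100.3 r 44.5
1 -110.3 x -0.76 z 0.17
2 -120.3 x -0.72 z 0.30
3 -130.3 x -0.66 z 0.42
4 -140.3 x -0.57 z 0.53
5 -150.3 x -0.46 z 0.63
6 -160.3 x -0.35 z 0.70
7 -170.3 x -0.22 z 0.75
8 -180.3 x -0.09 z 0.78
9 -190.3 x 0.05 z 0.78
10 -200.3 x 0.19 z 0.76
('side', 67, (np.float64(293.0), np.float64(147.5)), array([589.7, -97.3, 119. ]))
```

View pics/k6.png

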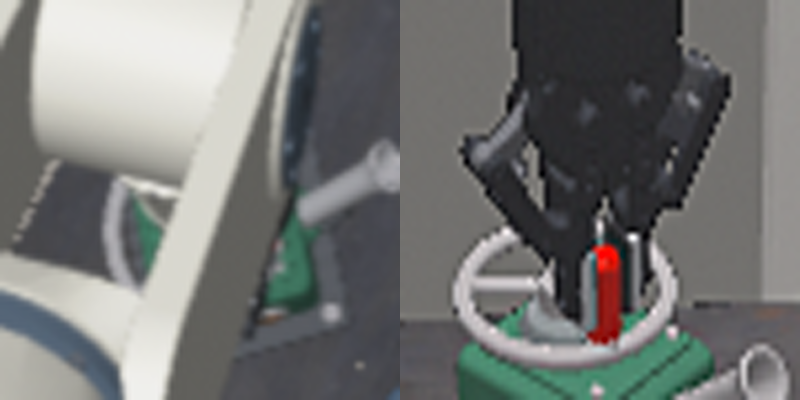

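```bash
python3 -m crank '[[0,0,0,-0.76,0,0.17,-0.8],[0,0,0,-0.72,0,0.3,-0.8],[0,0,0,-0.66,0,0.42,-0.8],[0,0,0,-0.57,0,0.53,-0.8],[0,0,0,-0.46,0,0.63,-0.8],[0,0,0,-0.35,0,0.7,-0.8],[0,0,0,-0.22,0,0.75,-0.8],[0,0,0,-0.09,0,0.78,-0.8],[0,0,0,0,0,0,-0.8],[0,0,0,0,0,0,-0.8]]' && python3 plan.py 10 10; python3 - <<'E'
from h import *
for k in knob("pics/k7.png"):print(k)
E
```

```text
clock: 6.63
eef_pos: [550.1, -50.4, 117.9]
tcp_rot: [-1.565, -0.015, -0.027]
contact_force: [4.1, -1.5, -2.9]
opening: 0.196
clk 6.63 [550.1 -50.4 117.9] [-1.565 -0.015 -0.027] F [ 4.1 -1.5 -2.9] op 0.20
phi 176.8 r 45.3
1 166.8 x 0.10 z 0.78
2 156.8 x 0.23 z 0.75
3 146.8 x 0.36 z 0.70
4 136.8 x 0.48 z 0.62
5 126.8 x 0.57 z 0.54
6 116.8 x 0.66 z 0.43
7 106.8 x 0.72 z 0.31
8 96.8 x 0.76 z 0.18
9 86.8 x 0.78 z 0.04
10 76.8 x 0.78 z -0.09
('side', 74, (np.float64(270.5), np.float64(143.5)), array([553.5, -49.6, 119. ]))
```

View pics/k7.png

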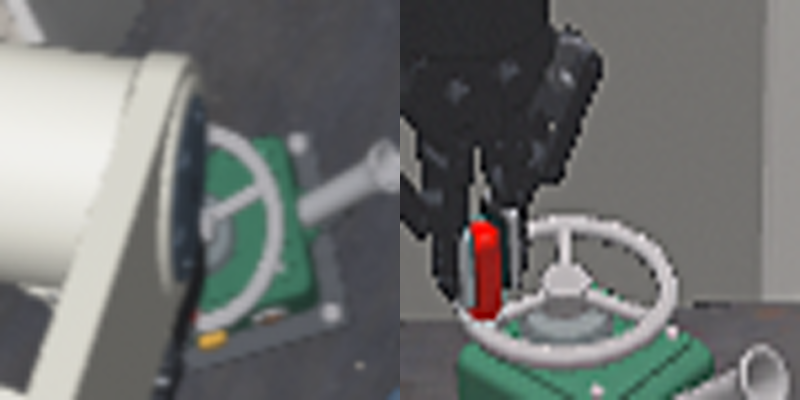

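```bash
python3 -m crank '[[0,0,0,0.1,0,0.78,-0.8],[0,0,0,0.23,0,0.75,-0.8],[0,0,0,0.36,0,0.7,-0.8],[0,0,0,0.48,0,0.62,-0.8],[0,0,0,0.57,0,0.54,-0.8],[0,0,0,0.66,0,0.43,-0.8],[0,0,0,0.72,0,0.31,-0.8],[0,0,0,0.76,0,0.18,-0.8],[0,0,0,0,0,0,-0.8],[0,0,0,0,0,0,-0.8]]' && python3 plan.py 5 10; python3 - <<'E'
from h import *
for k in knob("pics/k8.png"):print(k)
E
```

```text
clock: 7.57
eef_pos: [592.0, -7.3, 117.8]
tcp_rot: [-1.574, -0.008, -0.023]
contact_force: [-1.1, -5.6, 1.2]
opening: 0.193
clk 7.57 [592.   -7.3 117.8] [-1.574 -0.008 -0.023] F [-1.1 -5.6  1.2] op 0.19
phi 94.2 r 45.9
1 89.2 x 0.40 z -0.00
2 84.2 x 0.40 z -0.04
3 79.2 x 0.39 z -0.07
4 74.2 x 0.38 z -0.10
5 69.2 x 0.38 z -0.11
6 64.2 x 0.36 z -0.15
7 59.2 x 0.35 z -0.18
8 54.2 x 0.33 z -0.21
9 49.2 x 0.31 z -0.24
10 44.2 x 0.29 z -0.26
('side', 69, (np.float64(275.5), np.float64(131.0)), array([595.8,  -6.9, 119. ]))
```

View pics/k8.png

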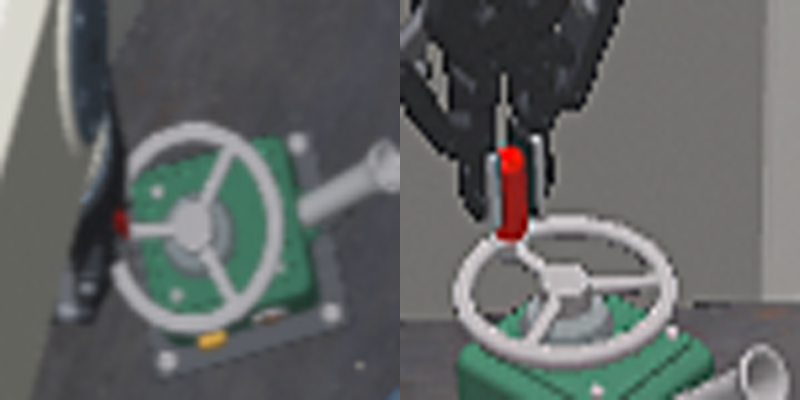

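```bash
python3 -m crank '[[0,0,0,0.4,0,0,-0.8],[0,0,0,0.4,0,-0.04,-0.8],[0,0,0,0.39,0,-0.07,-0.8],[0,0,0,0.38,0,-0.1,-0.8],[0,0,0,0.38,0,-0.11,-0.8],[0,0,0,0.36,0,-0.15,-0.8],[0,0,0,0.35,0,-0.18,-0.8],[0,0,0,0.3,0,-0.2,-0.8],[0,0,0,0,0,0,-0.8],[0,0,0,0,0,0,-0.8]]' && python3 plan.py 2 2; python3 - <<'E'
from h import *
for k in knob("pics/k9.png"):print(k)
E
```

```text
clock: 8.5
eef_pos: [622.0, -16.1, 117.8]
tcp_rot: [-1.575, -0.0, -0.023]
contact_force: [-2.6, -2.4, 2.9]
opening: 0.198
clk 8.50 [622.  -16.1 117.8] [-1.575 -0.    -0.023] F [-2.6 -2.4  2.9] op 0.20
phi 54.1 r 45.6
1 52.1 x 0.12 z -0.10
2 50.1 x 0.12 z -0.11
('side', 63, (np.float64(286.5), np.float64(129.0)), array([624.7, -15.1, 119. ]))
```

View pics/k9.png

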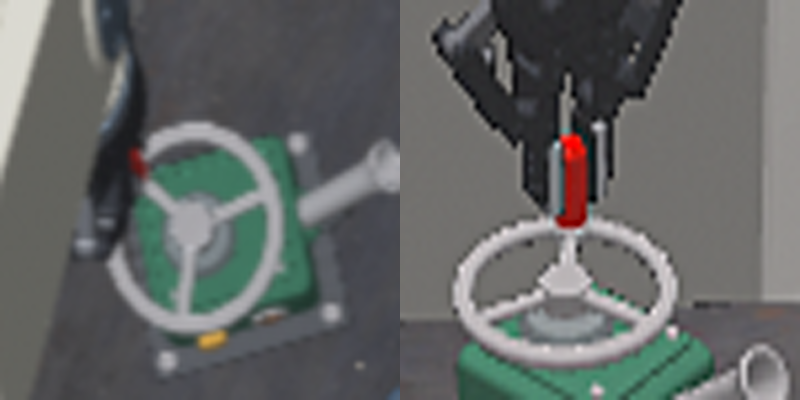

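```bash
python3 -m crank '[[0,0,0,0,0,0,-0.4],[0,0,0,0,0,0,-0.1],[0,0,0,0,0,0,-0.1],[0,0,0,0,-1,0,-0.1],[0,0,0,0,-2,0,-0.1],[0,0,0,0,-3,0,-0.1],[0,0,0,0,-3,0,0],[0,0,0,0,-3,0,0],[0,0,0,0,0,0,0],[0,0,0,0,0,0,0]]' && python3 - <<'E'
from h import *
for k in knob("pics/k10.png"):print(k)
st()
t0=cv2.imread("pics/top0.png");s0=cv2.imread("pics/side0.png");t=cams.grab_frame("top")
f=lambda im:cv2.resize(im[135:185,215:265],(400,400),interpolation=cv2.INTER_CUBIC)
cv2.imwrite("pics/cmp.png",np.hstack([f(t0),f(t)]))
# same measure on original
for n,(x0,y0,x1,y1),im in(("top",(200,120,290,195),t0),("side",(255,100,330,165),s0)):
    hsv=cv2.cvtColor(im,cv2.COLOR_BGR2HSV);m=cv2.inRange(hsv,(0,150,90),(6,255,255))|cv2.inRange(hsv,(174,150,90),(180,255,255))
    ys,xs=np.nonzero(m[y0:y1,x0:x1]);print(n,len(xs),xs.mean()+x0,ys.mean()+y0,(xs.min()+xs.max())/2+x0,(ys.min()+ys.max())/2+y0)
E
```

```text
clock: 9.43
eef_pos: [622.6, -12.5, 246.3]
tcp_rot: [-1.571, -0.004, -0.022]
contact_force: [-0.6, 1.3, -1.2]
opening: 0.5
('top', 46, (np.float64(227.5), np.float64(149.5)), array([624.1, -16.9, 119. ]))
('side', 91, (np.float64(286.0), np.float64(129.0)), array([623.7, -14.3, 119. ]))
clk 9.53 [622.7 -12.5 245.5] [-1.571 -0.004 -0.022] F [-0.6  0.1 -0.2] op 0.50
top 44 228.25 149.3409090909091 228.5 149.5
side 89 286.6741573033708 129.1123595505618 287.0 129.0
```

View pics/cmp.png

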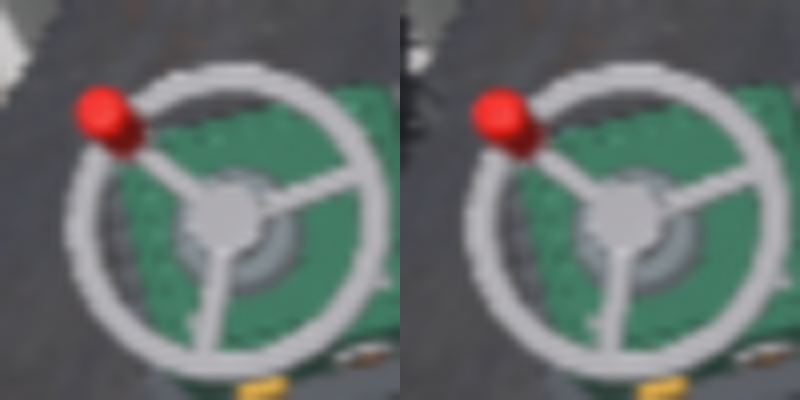

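```bash
cat > go.py <<'E'
import sys;from h import *
# go.py x y z yaw_deg n : rows (vertical tool) to reach the pose
x,y,z,ya=map(float,sys.argv[1:5]);n=int(sys.argv[5])
s=st();p=s["eef_pos"];yaw=s["tcp_rot"][2];dy=(np.radians(ya)-yaw)/n
w=(np.array([x,y,z])-p)/n/10
for i in range(n):
    a=yaw+dy*i;print(i+1,"ry %.1f  x %.2f y %.2f z %.2f"%(-np.degrees(dy),w[0]*np.cos(a)+w[1]*np.sin(a),-w[2],-w[0]*np.sin(a)+w[1]*np.cos(a)))
E
python3 go.py 495 -398 180 -70 10
python3 - <<'E'
from h import *
np.set_printoptions(precision=1,suppress=True)
t=cv2.imread("pics/top0.png");hsv=cv2.cvtColor(t,cv2.COLOR_BGR2HSV);m=cv2.inRange(hsv,(8,120,110),(24,255,255));m[:,:345]=0;m[:,390:]=0;m[:184]=0;m[225:]=0
ys,xs=np.nonzero(m);(c,sz,an)=cv2.minAreaRect(np.c_[xs,ys].astype(np.float32));b=cv2.boxPoints((c,sz,an));print(c,sz,an)
for q in b:print(q,onz("top",*q,24))
print("c",onz("top",*c,22)); print("vial",onz("top",310,135,17))
E
```

```text
clk 9.58 [622.  -12.6 244.3] [-1.571e+00 -1.000e-03 -2.200e-02] F [-0.2 -0.1  0.3] op 0.50
1 ry 6.9  x -1.18 y 0.64 z -3.88
2 ry 6.9  x -0.71 y 0.64 z -4.00
3 ry 6.9  x -0.23 y 0.64 z -4.05
4 ry 6.9  x 0.26 y 0.64 z -4.05
5 ry 6.9  x 0.74 y 0.64 z -3.99
6 ry 6.9  x 1.21 y 0.64 z -3.87
7 ry 6.9  x 1.67 y 0.64 z -3.70
8 ry 6.9  x 2.10 y 0.64 z -3.47
9 ry 6.9  x 2.50 y 0.64 z -3.20
10 ry 6.9  x 2.86 y 0.64 z -2.87
(366.4927062988281, 203.22991943359375) (28.45010757446289, 8.28726863861084) 70.01689147949219
[357.7 191.3] [ 531.7 -370.5   24. ]
[365.5 188.4] [ 540.2 -392.5   24. ]
[375.2 215.2] [ 464.7 -420.4   24. ]
[367.5 218. ] [ 456.4 -398.5   24. ]
c [ 498.3 -395.7   22. ]
vial [ 694.6 -231.3   17. ]
```

```bash
python3 -m crank '[[0,6.9,0,-1.18,0.6,-3.88,0.2],[0,6.9,0,-0.71,0.6,-4,0.2],[0,6.9,0,-0.23,0.6,-4.05,0.2],[0,6.9,0,0.26,0.6,-4.05,0.2],[0,6.9,0,0.74,0.6,-3.99,0.2],[0,6.9,0,1.21,0.6,-3.87,0.2],[0,6.9,0,1.67,0.6,-3.7,0.2],[0,6.9,0,2.1,0.6,-3.47,0.2],[0,6.9,0,2.5,0.6,-3.2,0.2],[0,6.9,0,2.86,0.6,-2.87,0.2]]' && python3 go.py 492.5 -398 80 -69.8 8
```

```text
clock: 10.42
eef_pos: [482.4, -393.0, 169.8]
tcp_rot: [-1.58, 0.014, -1.26]
contact_force: [1.2, 0.7, 1.4]
opening: 0.601
clk 10.42 [ 482.4 -393.   169.8] [-1.58   0.014 -1.26 ] F [1.2 0.7 1.4] op 0.60
1 ry -0.3  x 0.10 y 1.12 z 0.10
2 ry -0.3  x 0.10 y 1.12 z 0.10
3 ry -0.3  x 0.10 y 1.12 z 0.10
4 ry -0.3  x 0.10 y 1.12 z 0.10
5 ry -0.3  x 0.10 y 1.12 z 0.10
6 ry -0.3  x 0.10 y 1.12 z 0.10
7 ry -0.3  x 0.10 y 1.12 z 0.10
8 ry -0.3  x 0.10 y 1.12 z 0.10
```

```bash
python3 -m crank '[[0,-0.3,0,0.1,1.1,0.1,0.2],[0,-0.3,0,0.1,1.1,0.1,0.2],[0,-0.3,0,0.1,1.1,0.1,0.2],[0,-0.3,0,0.1,1.1,0.1,0.2],[0,-0.3,0,0.1,1.1,0.1,0.2],[0,-0.3,0,0.1,1.1,0.1,0.2],[0,-0.3,0,0.1,1.1,0.1,0.2],[0,-0.3,0,0.1,1.1,0.1,0.2],[0,0,0,0,0,0,0.2],[0,0,0,0,0,0,0.2]]' && python3 go.py 492.5 -398 14 -69.8 8; python3 - <<'E'
from h import *
t=cams.grab_frame("top");d=cams.grab_frame("side");s=r.sense()
a=cv2.resize(t[150:230,330:410],(400,400),interpolation=cv2.INTER_CUBIC)
b=cv2.resize(d[200:300,290:390],(400,400),interpolation=cv2.INTER_CUBIC)
cv2.imwrite("pics/g1.png",np.hstack([a,b]))
for n in("top","side"):print(proj(n,s["eef_pos"]))
E
```

```text
clock: 11.25
eef_pos: [487.4, -395.9, 65.4]
tcp_rot: [-1.586, 0.024, -1.217]
contact_force: [-0.3, -0.2, -0.2]
opening: 0.598
clk 11.25 [ 487.4 -395.9   65.4] [-1.586  0.024 -1.217] F [-0.3 -0.2 -0.2] op 0.60
1 ry 0.0  x 0.05 y 0.64 z 0.05
2 ry 0.0  x 0.05 y 0.64 z 0.05
3 ry 0.0  x 0.05 y 0.64 z 0.05
4 ry 0.0  x 0.05 y 0.64 z 0.05
5 ry 0.0  x 0.05 y 0.64 z 0.05
6 ry 0.0  x 0.05 y 0.64 z 0.05
7 ry 0.0  x 0.05 y 0.64 z 0.05
8 ry 0.0  x 0.05 y 0.64 z 0.05
[368.04235462 205.40998848]
[332.76644504 248.47837685]
```

View pics/g1.png

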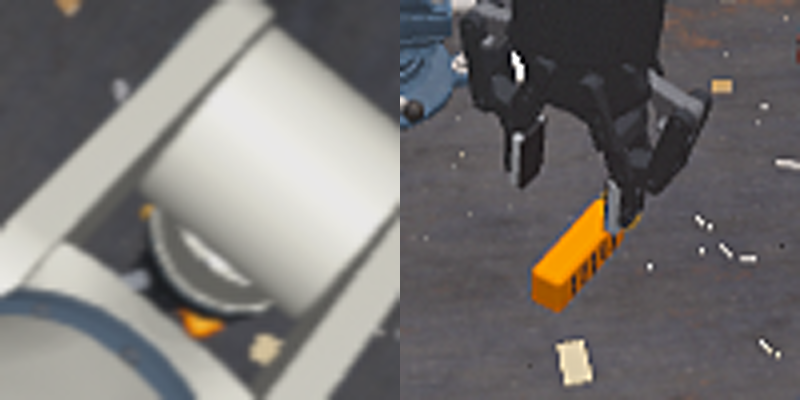

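```bash
python3 -m crank '[[0.4,0,-0.7,0.1,0.8,0.1,0.2],[0.4,0,-0.7,0.1,0.8,0.1,0.2],[0,0,0,0.1,0.8,0.1,0.2],[0,0,0,0.05,0.8,0.05,0.2],[0,0,0,0,0.6,0,0.2],[0,0,0,0,0.3,0,0.2],[0,0,0,0,0,0,0.2],[0,0,0,0,0,0,0.2],[0,0,0,0,0,0,0.2],[0,0,0,0,0,0,0.2]]' && python3 go.py 492.5 -398 14 -69.8 3; python3 - <<'E'
from h import *
d=cams.grab_frame("side")
cv2.imwrite("pics/g2.png",cv2.resize(d[200:300,290:390],(500,500),interpolation=cv2.INTER_CUBIC))
E
```

```text
clock: 12.18
eef_pos: [494.7, -401.0, 27.2]
tcp_rot: [-1.568, -0.007, -1.218]
contact_force: [0.1, -0.5, 0.4]
opening: 0.598
clk 12.18 [ 494.7 -401.    27.2] [-1.568 -0.007 -1.218] F [ 0.1 -0.5  0.4] op 0.60
1 ry 0.0  x -0.12 y 0.44 z -0.03
2 ry 0.0  x -0.12 y 0.44 z -0.03
3 ry 0.0  x -0.12 y 0.44 z -0.03
```

View pics/g2.png

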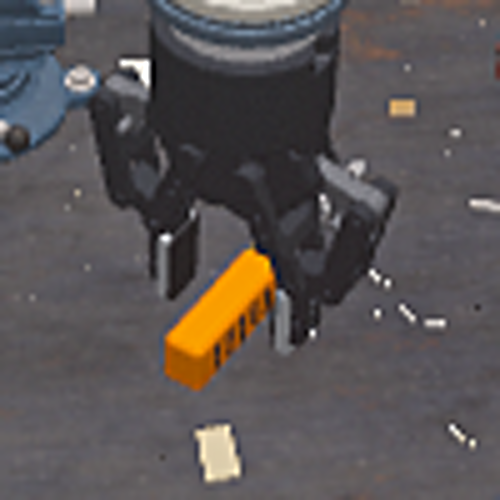

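```bash
python3 -m crank '[[0,0,0,-0.15,0.5,0,0.2],[0,0,0,-0.15,0.5,0,0.2],[0,0,0,0,0.25,0,0.2],[0,0,0,0,0,0,0.2],[0,0,0,0,0,0,-0.3],[0,0,0,0,0,0,-0.8],[0,0,0,0,0,0,-1],[0,0,0,0,0,0,-1],[0,0,0,0,0,0,-1],[0,0,0,0,0,0,-1]]' 60 && python3 go.py 492.5 -398 14 -69.8 1
```

```text
clock: 13.07
eef_pos: [494.0, -398.2, 14.3]
tcp_rot: [-1.567, -0.008, -1.218]
contact_force: [-0.7, 0.0, -0.2]
opening: 0.222
clk 13.07 [ 494.  -398.2   14.3] [-1.567 -0.008 -1.218] F [-0.7  0.  -0.2] op 0.22
1 ry 0.0  x -0.07 y 0.03 z -0.13
```

```bash
python3 -m crank '[[0,0,0,0,-1,0,-1],[0,0,0,0,-2,0,-1],[0,0,0,0,-3,0,-1],[0,0,0,0,-3.5,0,-1],[0,0,0,0,-3.5,0,-1],[0,0,0,0,-3.5,0,-1],[0,0,0,0,-3,0,-1],[0,0,0,0,-1,0,-1],[0,0,0,0,0,0,-1],[0,0,0,0,0,0,-1]]' && python3 - <<'E'
from h import *
s=st()
t=cams.grab_frame("top");d=cams.grab_frame("side")
a=cv2.resize(t[130:230,330:430],(400,400),interpolation=cv2.INTER_CUBIC)
b=cv2.resize(d[120:270,260:410],(400,400),interpolation=cv2.INTER_CUBIC)
cv2.imwrite("pics/g3.png",np.hstack([a,b]))
for n in("top","side"):print(proj(n,s["eef_pos"]))
E
```

```text
clock: 13.9
eef_pos: [490.8, -395.4, 231.8]
tcp_rot: [-1.569, -0.006, -1.218]
contact_force: [-0.5, -0.1, -0.4]
opening: 0.22
clk 13.90 [ 490.8 -395.4  231.8] [-1.569 -0.006 -1.218] F [-0.5 -0.1 -0.4] op 0.22
[374.05589916 196.5004691 ]
[336.60175013 185.68786765]
```

View pics/g3.png

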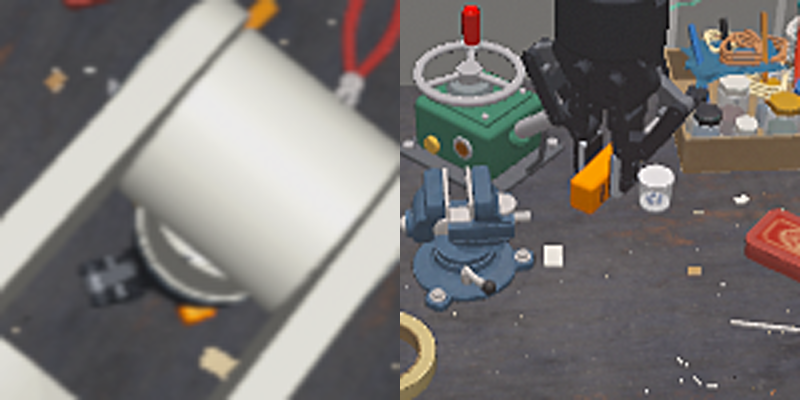

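```bash
python3 go.py 640 -300 262 2 10
```

```text
clk 14.00 [ 490.3 -395.   230.2] [-1.57  -0.004 -1.218] F [-0.1 -0.5 -0.5] op 0.22
1 ry -7.2  x -0.37 y -0.32 z 1.73
2 ry -7.2  x -0.15 y -0.32 z 1.77
3 ry -7.2  x 0.07 y -0.32 z 1.77
4 ry -7.2  x 0.29 y -0.32 z 1.75
5 ry -7.2  x 0.50 y -0.32 z 1.70
6 ry -7.2  x 0.71 y -0.32 z 1.62
7 ry -7.2  x 0.91 y -0.32 z 1.52
8 ry -7.2  x 1.09 y -0.32 z 1.40
9 ry -7.2  x 1.26 y -0.32 z 1.25
10 ry -7.2  x 1.41 y -0.32 z 1.08
```

```bash
python3 -m crank '[[0,-7,0,-0.37,-0.4,1.73,-1],[0,-7,0,-0.15,-0.4,1.77,-1],[0,-7,0,0.07,-0.4,1.77,-1],[0,-7,0,0.29,-0.4,1.75,-1],[0,-7,0,0.5,-0.4,1.7,-1],[0,-7,0,0.71,-0.4,1.62,-1],[0,-7,0,0.91,-0.4,1.52,-1],[0,-7,0,1.09,-0.4,1.4,-1],[0,-7,0,1.26,-0.4,1.25,-1],[0,-7,0,1.41,-0.4,1.08,-1]]'; python3 go.py 650 -300 262 15 10
```

```text
clock: 14.83
eef_pos: [634.5, -293.1, 242.1]
tcp_rot: [-1.553, 0.033, 0.029]
contact_force: [0.0, -0.5, -1.2]
opening: 0.212
clk 14.83 [ 634.5 -293.1  242.1] [-1.553  0.033  0.029] F [ 0.  -0.5 -1.2] op 0.21
1 ry -1.3  x 0.15 y -0.20 z -0.07
2 ry -1.3  x 0.15 y -0.20 z -0.08
3 ry -1.3  x 0.15 y -0.20 z -0.08
4 ry -1.3  x 0.15 y -0.20 z -0.08
5 ry -1.3  x 0.15 y -0.20 z -0.09
6 ry -1.3  x 0.14 y -0.20 z -0.09
7 ry -1.3  x 0.14 y -0.20 z -0.09
8 ry -1.3  x 0.14 y -0.20 z -0.10
9 ry -1.3  x 0.14 y -0.20 z -0.10
10 ry -1.3  x 0.13 y -0.20 z -0.10
```

```bash
cat > ins.py <<'E'
import sys;from h import *
from scipy.spatial.transform import Rotation as Ro
# remaining tool-frame error to "tip d mm outside the mouth"
d=float(sys.argv[1]);off=float(sys.argv[2]) if len(sys.argv)>2 else 121
M=np.array([625.7,-174.3,101.]);ya=np.radians(15)
import os
if os.path.exists("M.txt"):
    a=np.loadtxt("M.txt");M=a[:3];ya=a[3]
e=np.radians(40)
t=np.array([np.cos(e)*np.sin(ya),-np.cos(e)*np.cos(ya),np.sin(e)]);x=np.array([np.cos(ya),np.sin(ya),0]);z=-t;y=np.cross(z,x)
G=np.c_[x,y,z];T=M+(d+off)*t-1.3*y
s=st();R=Ro.from_euler("xyz",s["tcp_rot"]).as_matrix()
print("q",s["qpos"].round(2),"target",T.round(1))
print("rotvec deg",np.degrees(Ro.from_matrix(R.T@G).as_rotvec()).round(1))
print("shift cm (now axes)",(R.T@(T-s["eef_pos"])/10).round(2)," (goal axes)",(G.T@(T-s["eef_pos"])/10).round(2))
E
python3 -m crank '[[0,-6.6,-0.9,0,-0.7,0,-1],[0,-6.6,-0.9,0,-0.7,0,-1],[-4,0,0,0,-0.5,0,-1],[-6.6,0,0,0,0,0,-1],[-6.6,0,0,0,0,0,-1],[-6.6,0,0,0,0,0,-1],[-6.6,0,0,0,0,0,-1],[-6.6,0,0,0,0,0,-1],[0,0,0,0,0,0,-1],[0,0,0,0,0,0,-1]]'; python3 ins.py 40
```

```text
clock: 15.67
eef_pos: [631.9, -287.2, 234.4]
tcp_rot: [-2.197, 0.018, 0.295]
contact_force: [-0.2, 0.2, -1.0]
opening: 0.224
clk 15.67 [ 631.9 -287.2  234.4] [-2.197  0.018  0.295] F [-0.2  0.2 -1. ] op 0.22
q [-0.17  0.37  1.78 -0.78  0.86  0.01] target [ 657.4 -292.6  205.5]
rotvec deg [-4.1  2.1  0.3]
shift cm (now axes) [2.33 3.05 0.65]  (goal axes) [2.32 2.98 0.95]
```

```bash
python3 -m crank '[[-2,1,0,1.1,0.6,0.1,-1],[-2,1,0.3,1.1,0.8,0.3,-1],[0,0,0,0.1,0.8,0.3,-1],[0,0,0,0,0.6,0.1,-1],[0,0,0,0,0,0,-1],[0,0,0,0,0,0,-1],[0,0,0,0,0,0,-1],[0,0,0,0,0,0,-1],[0,0,0,0,0,0,-1],[0,0,0,0,0,0,-1]]'; python3 ins.py 40;  python3 - <<'E'
from h import *
s=st()
t=cams.grab_frame("top");d=cams.grab_frame("side")
a=cv2.resize(t[120:200,250:330],(400,400),interpolation=cv2.INTER_CUBIC)
b=cv2.resize(d[110:210,270:370],(400,400),interpolation=cv2.INTER_CUBIC)
cv2.imwrite("pics/i1.png",np.hstack([a,b]))
E
```

```text
clock: 16.5
eef_pos: [653.1, -295.6, 200.5]
tcp_rot: [-2.246, 0.012, 0.256]
contact_force: [0.9, -0.1, -0.9]
opening: 0.221
clk 16.50 [ 653.1 -295.6  200.5] [-2.246  0.012  0.256] F [ 0.9 -0.1 -0.9] op 0.22
q [-0.16  0.46  1.76 -0.88  0.85  0.16] target [ 657.4 -292.6  205.5]
rotvec deg [-1.3  0.2 -0.7]
shift cm (now axes) [ 0.48 -0.5  -0.18]  (goal axes) [ 0.49 -0.49 -0.19]
clk 16.50 [ 653.1 -295.6  200.5] [-2.246  0.012  0.256] F [ 0.9 -0.1 -0.9] op 0.22
```

View pics/i1.png

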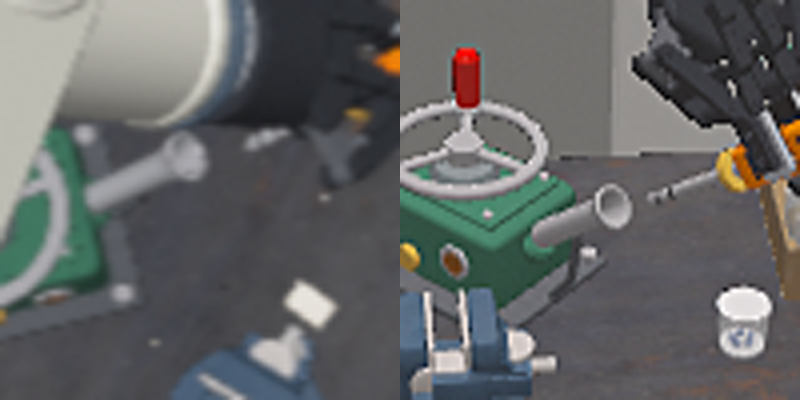

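```bash
python3 - <<'E'
from h import *
from scipy.spatial.transform import Rotation as Ro
np.set_printoptions(precision=1,suppress=True)
s=st();R=Ro.from_euler("xyz",s["tcp_rot"]).as_matrix()
t=cams.grab_frame("top");d=cams.grab_frame("side")
a=cv2.resize(t[130:170,275:325],(500,400),interpolation=cv2.INTER_CUBIC)
b=cv2.resize(d[135:185,310:360],(400,400),interpolation=cv2.INTER_CUBIC)
im=np.hstack([a[:, :400],b]);cv2.imwrite("pics/i2.png",im)
p=s["eef_pos"]+R@[0,1.3,121];print("pred tip",p,proj("top",p),proj("side",p))
c=s["eef_pos"]+R@[0,1.3,46];print("pred collar",c,proj("top",c),proj("side",c))
print("tip",tri((300,148),(332.5,159.3)));print("mouth",tri((287.4,151),(323,161.6)))
E
```

```text
clk 16.60 [ 653.3 -295.4  200.5] [-2.2  0.   0.3] F [-0.4  0.3 -0.7] op 0.22
pred tip [ 628.6 -205.1  123.9] [298.2 148.7] [331.7 161.1]
pred collar [ 644.  -261.6  170.7] [319.4 139. ] [352.6 153.7]
tip (array([ 628. , -209.9,  132.1]), np.float64(1.4818842642319066))
mouth (array([ 625.7, -175. ,  106.2]), np.float64(0.3434319877282983))
```

View pics/i2.png

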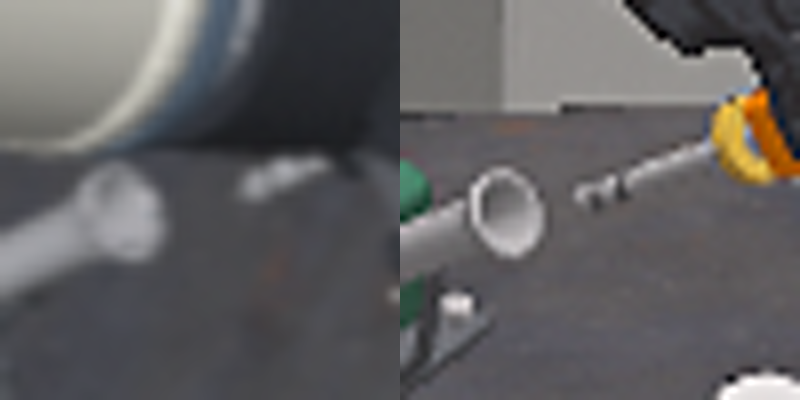

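```bash
python3 - <<'E'
from h import *
np.set_printoptions(precision=1,suppress=True)
M=np.array([625.7,-174.3,101.]);print("M proj",proj("top",M),proj("side",M))
tip=tri((299.5,149),(332.5,159.5));m=tri((288,151.5),(323.5,161.5));print(tip,m)
ya=np.radians(15);e=np.radians(40)
t=np.array([np.cos(e)*np.sin(ya),-np.cos(e)*np.cos(ya),np.sin(e)]);x=np.array([np.cos(ya),np.sin(ya),0]);y=np.cross(-t,x)
print("tip-mouth in x,y,t:",np.array([x,y,t])@(tip[0]-m[0]))
p=np.array([628.8,-204.9,124])
print("planner     x,y,t:",np.array([x,y,t])@(p-M))
E
```

```text
M proj [287.3 151.5] [322.9 163.2]
(array([ 626.7, -209.3,  131.5]), np.float64(1.3629649050932102)) (array([ 624.6, -177.2,  108.1]), np.float64(1.1801765423142665))
tip-mouth in x,y,t: [-6.3  2.3 39.2]
planner     x,y,t: [-4.9  1.9 38. ]
```

```bash
python3 -m crank '[[-0.6,0.1,-0.3,0.3,-0.25,-0.05,-1],[-0.6,0.1,-0.3,0.25,-0.25,-0.05,-1],[0,0,0,0,0,0,-1],[0,0,0,0,0,0.5,-1],[0,0,0,0,0,0.5,-1],[0,0,0,0,0,0,-1],[0,0,0,0,0,0,-1],[0,0,0,0,0,0,-1],[0,0,0,0,0,0,-1],[0,0,0,0,0,0,-1]]'; python3 ins.py 25;  python3 - <<'E'
from h import *
np.set_printoptions(precision=1,suppress=True)
t=cams.grab_frame("top");d=cams.grab_frame("side")
a=cv2.resize(t[130:170,275:325],(500,400),interpolation=cv2.INTER_CUBIC)
b=cv2.resize(d[135:185,310:360],(400,400),interpolation=cv2.INTER_CUBIC)
im=np.hstack([a[:, :400],b]);cv2.imwrite("pics/i3.png",im)
E
```

```text
clock: 17.53
eef_pos: [656.5, -281.8, 197.7]
tcp_rot: [-2.268, 0.001, 0.263]
contact_force: [0.1, -0.3, -0.8]
opening: 0.225
clk 17.53 [ 656.5 -281.8  197.7] [-2.268e+00  1.000e-03  2.630e-01] F [ 0.1 -0.3 -0.8] op 0.23
q [-0.13  0.46  1.77 -0.92  0.84  0.22] target [ 654.4 -281.5  195.8]
rotvec deg [-0.   0.1 -0. ]
shift cm (now axes) [-0.19  0.09  0.18]  (goal axes) [-0.19  0.09  0.18]
```

View pics/i3.png

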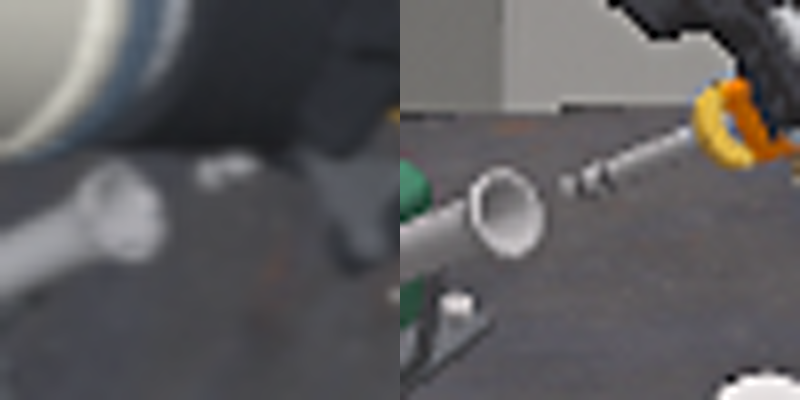

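```bash
python3 -m crank '[[0,0,0,-0.15,0.05,0.3,-1],[0,0,0,0,0,0.5,-1],[0,0,0,0,0,0.6,-1],[0,0,0,0,0,0.6,-1],[0,0,0,0,0,0.6,-1],[0,0,0,0,0,0.5,-1],[0,0,0,0,0,0.3,-1],[0,0,0,0,0,0,-1],[0,0,0,0,0,0,-1],[0,0,0,0,0,0,-1]]'; python3 ins.py -15;  python3 - <<'E'
from h import *
np.set_printoptions(precision=1,suppress=True)
t=cams.grab_frame("top");d=cams.grab_frame("side")
a=cv2.resize(t[130:170,275:325],(500,400),interpolation=cv2.INTER_CUBIC)
b=cv2.resize(d[135:185,310:360],(400,400),interpolation=cv2.INTER_CUBIC)
im=np.hstack([a[:, :400],b]);cv2.imwrite("pics/i4.png",im)
E
```

```text
clock: 18.47
eef_pos: [647.1, -254.2, 172.4]
tcp_rot: [-2.268, 0.002, 0.263]
contact_force: [-0.2, -0.3, -2.4]
opening: 0.221
clk 18.47 [ 647.1 -254.2  172.4] [-2.268e+00  2.000e-03  2.630e-01] F [-0.2 -0.3 -2.4] op 0.22
q [-0.08  0.48  1.81 -0.95  0.84  0.31] target [ 646.5 -251.9  170.1]
rotvec deg [-0.   0.1 -0. ]
shift cm (now axes) [-0.    0.03  0.33]  (goal axes) [-0.    0.03  0.33]
```

View pics/i4.png

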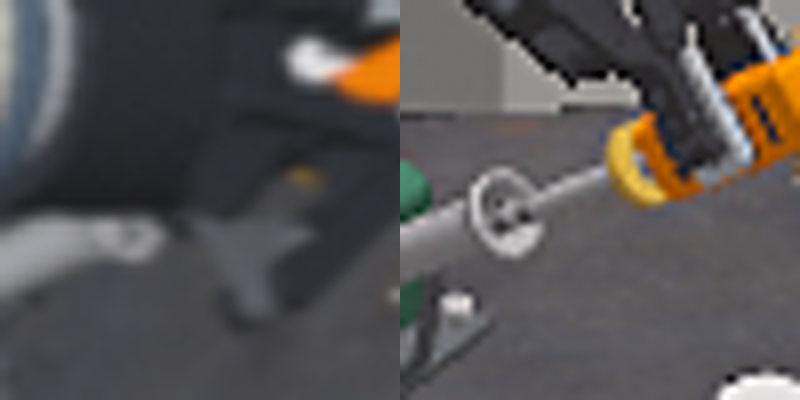

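```bash
python3 -m crank '[[0,0,0,0,0,0.3,-1],[0,0,0,0,0,0.4,-1],[0,0,0,0,0,0.4,-1],[0,0,0,0,0,0.4,-1],[0,0,0,0,0,0.4,-1],[0,0,0,0,0,0.3,-1],[0,0,0,0,0,0,-1],[0,0,0,0,0,0,-1],[0,0,0,0,0,0,-1],[0,0,0,0,0,0,-1]]'; python3 ins.py -75;  python3 - <<'E'
from h import *
np.set_printoptions(precision=1,suppress=True)
d=cams.grab_frame("side")
b=cv2.resize(d[135:185,310:360],(400,400),interpolation=cv2.INTER_CUBIC)
cv2.imwrite("pics/i5.png",b)
E
```

```text
clock: 19.4
eef_pos: [643.1, -236.5, 157.7]
tcp_rot: [-2.269, -0.0, 0.263]
contact_force: [0.2, -0.1, -0.2]
opening: 0.22
clk 19.40 [ 643.1 -236.5  157.7] [-2.269 -0.     0.263] F [ 0.2 -0.1 -0.2] op 0.22
q [-0.05  0.49  1.83 -0.97  0.83  0.37] target [ 634.6 -207.5  131.6]
rotvec deg [-0.   0.   0.1]
shift cm (now axes) [-0.07  0.06  3.99]  (goal axes) [-0.07  0.06  3.99]
```

View pics/i5.png

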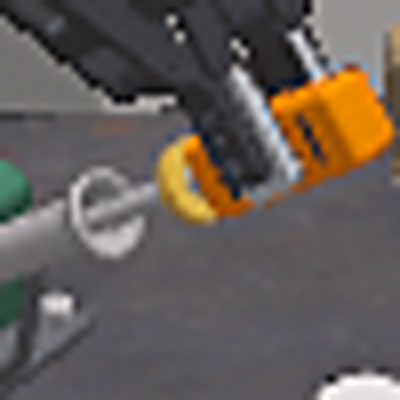

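```bash
python3 -m crank '[[0,0,0,-0.03,0.03,0.3,-1],[0,0,0,-0.03,0.03,0.4,-1],[0,0,0,0,0,0.4,-1],[0,0,0,0,0,0.4,-1],[0,0,0,0,0,0.4,-1],[0,0,0,0,0,0.3,-1],[0,0,0,0,0,0.2,-1],[0,0,0,0,0,0,-1],[0,0,0,0,0,0,-1],[0,0,0,0,0,0,-1]]'; python3 ins.py -75;  python3 - <<'E'
from h import *
np.set_printoptions(precision=1,suppress=True)
d=cams.grab_frame("side")
b=cv2.resize(d[135:185,310:360],(400,400),interpolation=cv2.INTER_CUBIC)
cv2.imwrite("pics/i6.png",b)
E
```

```text
clock: 20.28
eef_pos: [637.9, -217.3, 140.5]
tcp_rot: [-2.269, -0.002, 0.264]
contact_force: [0.1, 0.2, 0.0]
opening: 0.219
clk 20.28 [ 637.9 -217.3  140.5] [-2.269e+00 -2.000e-03  2.640e-01] F [0.1 0.2 0. ] op 0.22
q [-0.02  0.51  1.86 -0.99  0.83  0.43] target [ 634.6 -207.5  131.6]
rotvec deg [0.  0.  0.1]
shift cm (now axes) [-0.06  0.02  1.36]  (goal axes) [-0.07  0.02  1.36]
```

View pics/i6.png

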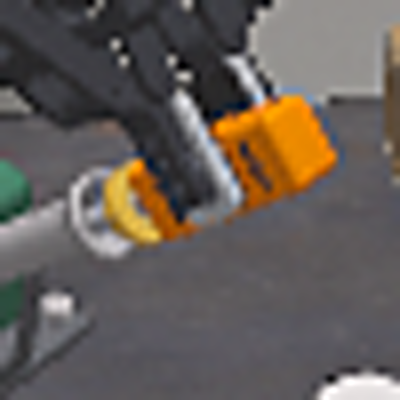

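Remaining about 14 mm to the mouth; go gently and watch the force.

```bash
python3 -m crank '[[0,0,0,-0.03,0,0.2,-1],[0,0,0,-0.03,0,0.2,-1],[0,0,0,0,0,0.2,-1],[0,0,0,0,0,0.2,-1],[0,0,0,0,0,0.15,-1],[0,0,0,0,0,0.1,-1],[0,0,0,0,0,0.1,-1],[0,0,0,0,0,0,-1],[0,0,0,0,0,0,-1],[0,0,0,0,0,0,-1]]'; python3 ins.py -75;  python3 - <<'E'
from h import *
np.set_printoptions(precision=1,suppress=True)
d=cams.grab_frame("side")
b=cv2.resize(d[135:185,310:360],(400,400),interpolation=cv2.INTER_CUBIC)
cv2.imwrite("pics/i7.png",b)
E
```

```text
clock: 21.17
eef_pos: [635.3, -208.4, 132.9]
tcp_rot: [-2.269, -0.003, 0.263]
contact_force: [1.4, -0.8, 0.3]
opening: 0.224
clk 21.17 [ 635.3 -208.4  132.9] [-2.269 -0.003  0.263] F [ 1.4 -0.8  0.3] op 0.22
q [-0.01  0.52  1.87 -1.    0.83  0.46] target [ 634.6 -207.5  131.6]
rotvec deg [ 0.  -0.   0.2]
shift cm (now axes) [-0.04  0.03  0.16]  (goal axes) [-0.04  0.04  0.16]
```

View pics/i7.png

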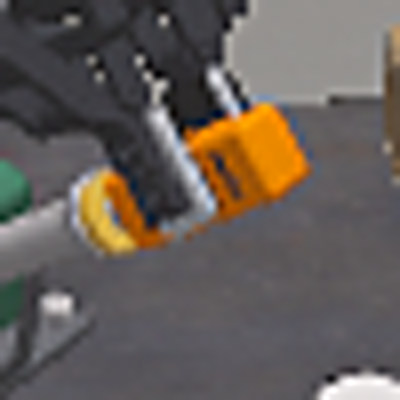

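```bash
python3 -m crank '[[0,0,0,-0.02,0,0.1,-1],[0,0,0,0,0,0,-1],[0,0,0,0,0,0.1,-1],[0,0,0,0,0,0,-1],[0,0,0,0,0,0.1,-1],[0,0,0,0,0,0,-1],[0,0,0,0,0,0.1,-1],[0,0,0,0,0,0,-1],[0,0,0,0,0,0.1,-1],[0,0,0,0,0,0.1,-1]]'; python3 ins.py -75
```

```text
clock: 22.05
eef_pos: [634.7, -206.5, 131.5]
tcp_rot: [-2.275, -0.003, 0.262]
contact_force: [1.2, -6.1, 4.4]
opening: 0.219
clk 22.05 [ 634.7 -206.5  131.5] [-2.275 -0.003  0.262] F [ 1.2 -6.1  4.4] op 0.22
q [-0.    0.52  1.87 -1.01  0.83  0.48] target [ 634.6 -207.5  131.6]
rotvec deg [ 0.4 -0.1  0.1]
shift cm (now axes) [-0.04  0.06 -0.08]  (goal axes) [-0.04  0.06 -0.08]
```

```bash
python3 -m crank '[[0,0,0,0,0,0.1,-1],[0,0,0,0,0,0.1,-1],[0,0,0,0,0,0.15,-1],[0,0,0,0,0,0.15,-1],[0,0,0,0,0,0.15,-1],[0,0,0,0,0,0.15,-1],[0,0,0,0,0,0.15,-1],[0,0,0,0,0,0.15,-1],[0,0,0,0,0,0.15,-1],[0,0,0,0,0,0.15,-1]]'; python3 ins.py -75;  python3 - <<'E'
from h import *
d=cams.grab_frame("side")
b=cv2.resize(d[135:185,310:360],(400,400),interpolation=cv2.INTER_CUBIC)
cv2.imwrite("pics/i8.png",b)
E
```

```text
clock: 22.88
eef_pos: [634.5, -206.0, 132.3]
tcp_rot: [-2.297, -0.003, 0.256]
contact_force: [2.1, -7.4, 6.5]
opening: 0.218
clk 22.88 [ 634.5 -206.   132.3] [-2.297 -0.003  0.256] F [ 2.1 -7.4  6.5] op 0.22
q [ 0.01  0.53  1.87 -1.03  0.85  0.51] target [ 634.6 -207.5  131.6]
rotvec deg [ 1.6 -0.4 -0.1]
shift cm (now axes) [-0.03  0.16 -0.07]  (goal axes) [-0.03  0.16 -0.07]
```

View pics/i8.png

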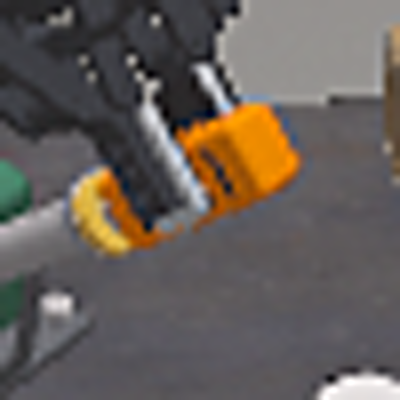

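```bash
python3 -m crank '[[0.8,0,0,0,0,-0.1,-1],[0.8,-0.2,0,0,0.05,-0.3,-1],[0,-0.2,0,0,0.05,-0.5,-1],[0,0,0,0,0,-0.6,-1],[0,0,0,0,0,-0.6,-1],[0,0,0,0,0,-0.6,-1],[0,0,0,0,0,-0.6,-1],[0,0,0,0,0,-0.5,-1],[0,0,0,0,0,0,-1],[0,0,0,0,0,0,-1]]'; python3 ins.py -35;  python3 - <<'E'
from h import *
d=cams.grab_frame("side")
b=cv2.resize(d[135:185,310:360],(400,400),interpolation=cv2.INTER_CUBIC)
cv2.imwrite("pics/w1.png",b)
E
```

```text
clock: 23.77
eef_pos: [642.6, -235.6, 156.4]
tcp_rot: [-2.263, 0.0, 0.262]
contact_force: [1.2, 0.1, -1.9]
opening: 0.221
clk 23.77 [ 642.6 -235.6  156.4] [-2.263  0.     0.262] F [ 1.2  0.1 -1.9] op 0.22
q [-0.06  0.49  1.83 -0.96  0.83  0.37] target [ 642.5 -237.1  157.3]
rotvec deg [-0.3 -0.  -0. ]
shift cm (now axes) [-0.04  0.02 -0.17]  (goal axes) [-0.04  0.02 -0.17]
```

View pics/w1.png

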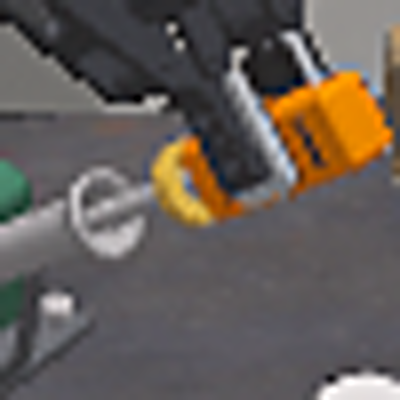

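Coming out freely. Another 9 cm.

```bash
python3 -m crank '[[0,0,0,0,0,-0.4,-1],[0,0,0,0,0,-0.7,-1],[0,0,0,0,0,-0.8,-1],[0,0,0,0,0,-0.8,-1],[0,0,0,0,0,-0.8,-1],[0,0,0,0,0,-1,-1],[0,0,0,0,0,-1.2,-1],[0,0,0,0,0,-1.2,-1],[0,0,0,0,0,-1,-1],[0,0,0,0,0,0,-1]]'; python3 ins.py 40
```

```text
clock: 24.65
eef_pos: [657.3, -301.6, 211.8]
tcp_rot: [-2.265, 0.006, 0.26]
contact_force: [0.3, 0.2, -1.1]
opening: 0.223
clk 24.65 [ 657.3 -301.6  211.8] [-2.265  0.006  0.26 ] F [ 0.3  0.2 -1.1] op 0.22
q [-0.16  0.45  1.75 -0.9   0.85  0.16] target [ 657.4 -292.6  205.5]
rotvec deg [-0.2  0.2 -0.3]
shift cm (now axes) [ 0.24 -0.07  1.07]  (goal axes) [ 0.24 -0.07  1.07]
```

```bash
python3 -m crank '[[0,0,0,0,0,-1.5,-1],[0,0,0,0,-1,-2,-1],[5,0,0,0,-1.5,-2,-1],[6.5,0,0,0,-1.5,-1.5,-1],[6.5,0,0,0,-1.5,-1,-1],[6.5,0,0,0,-1.5,-0.5,-1],[6.5,0,0,0,-1.5,0,-1],[6.5,0,0,0,-1,0,-1],[0,0,0,0,0,0,-1],[0,0,0,0,0,0,-1]]'; python3 - <<'E'
from h import *
st()
E
```

```text
clock: 25.48
eef_pos: [661.2, -326.5, 349.9]
tcp_rot: [-1.582, 0.007, 0.27]
contact_force: [-0.1, -0.6, -1.2]
opening: 0.22
clk 25.48 [ 661.2 -326.5  349.9] [-1.582  0.007  0.27 ] F [-0.1 -0.6 -1.2] op 0.22
```

```bash
python3 -m crank '[[0.6,0,0,0,0,0,-1],[0,0,0,0,0,0,-1],[0,0,0,0,0,0,-1],[0,0,0,0,0,0,-1],[0,0,0,0,0,0,-1],[0,0,0,0,0,0,-1],[0,0,0,0,0,0,-1],[0,0,0,0,0,0,-1],[0,0,0,0,0,0,-1],[0,0,0,0,0,0,-1]]'; python3 - <<'E'
from h import *
from scipy.spatial.transform import Rotation as Ro
s=st();R=Ro.from_euler("xyz",s["tcp_rot"]).as_matrix();print("rod dir z %.3f"%R[2,2],np.abs(s["qvel"]).max())
for k in knob():print(k)
d=cams.grab_frame("side");t=cams.grab_frame("top")
tip=s["eef_pos"]+R@[0,1.3,121];c=s["eef_pos"]+R@[0,1.3,46]
for n in("side","top"):print(n,proj(n,tip).round(1),proj(n,c).round(1))
u,v=proj("side",c).astype(int)
cv2.imwrite("pics/f1.png",np.hstack([cv2.resize(d[max(0,v-40):v+40,u-50:u+50],(500,400),interpolation=cv2.INTER_CUBIC)]))
cv2.imwrite("pics/f2.png",np.vstack([d,t])[:, :][:, ::1] if 0 else d);cv2.imwrite("pics/f3.png",t)
E
```

```text
clock: 26.32
eef_pos: [659.1, -321.3, 343.7]
tcp_rot: [-1.575, 0.017, 0.274]
contact_force: [0.0, 0.8, -1.0]
opening: 0.222
clk 26.32 [ 659.1 -321.3  343.7] [-1.575  0.017  0.274] F [ 0.   0.8 -1. ] op 0.22
rod dir z -0.004 0.0035453091763348026
('top', 47, (np.float64(227.5), np.float64(149.5)), array([624.1, -16.9, 119. ]))
('side', 91, (np.float64(286.0), np.float64(129.0)), array([623.7, -14.3, 119. ]))
side [333.7  77.3] [363.   87.6]
top [292.3 127. ] [325.5 118.6]
```

View pics/f1.png

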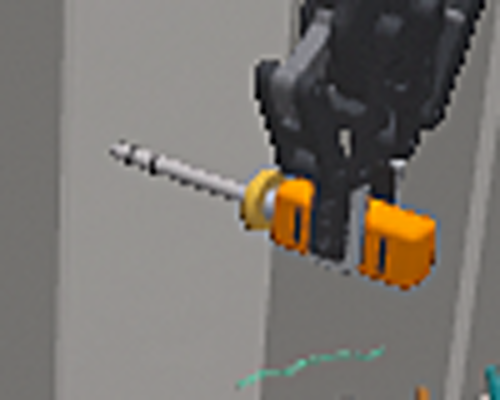

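View pics/f2.png

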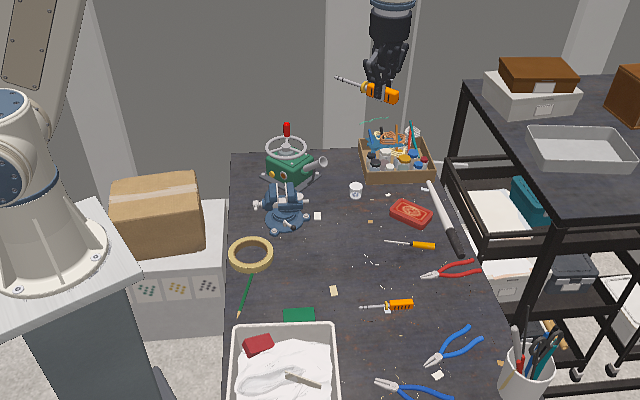

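View pics/f3.png

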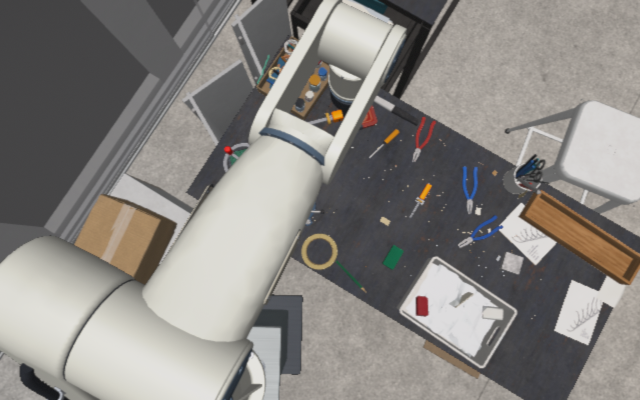

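```bash
python3 -c "
from rig import r,order
print(order.sign_off());print(r.sense()['clock'])"
```

```text
the job is handed in; nothing more can be done
None
the job is handed in; nothing more can be done
```

The job is done and handed in at about 26 s of the 67 s allowed. No verdict was reported back.

**Handwheel:** I turned it one full turn clockwise by the red knob. My first approach had already nudged the knob roughly 13 mm clockwise. I then gripped it properly and carried it the rest of the way to its starting place. The before and after pictures differ by about 0.5 to 1 pixel, so the turn may have stopped roughly 2 to 3° short. I left that as it was.

**Rod:** I took the larger orange gauge rod by its grip. It slid into the tube almost without force until the collar stopped on the mouth. A further gentle push of about 10 N moved it no deeper. I then drew it right out.

**Last checks:**
- **Pose:** the rod was held still at about 34 cm above the bench, with the tool axis within 0.3° of level. The camera view of the rod itself agreed to within about 1°.
- **Clearance:** the pictures showed it clear of everything.
- **Bystanders:** the vial, tape roll and wax block looked unmoved in the pictures.
- **Disagreement:** the two cameras differed by about 3 to 5 mm, so I corrected for that using the measured arm positions.

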